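# Pack the divided food-parcel tray

## Task

Finish packing the six-compartment parcel tray, one item standing upright in the middle of each compartment: the tall can in the back row between the rice box and the milk carton, the jar in front of the rice box, the short can in front of the milk carton, and the tea box between the jar and the short can, its broad face to the front and square with the tray. Set the fruit cup upright and centred on top of the packed short can. Leave the rice box and milk carton where they stand, and do not tip any of these over.

Things in the scene. Friction and masses are not known exactly. Their poses are not given: they have to be found in the camera images.
- tray: Fixed brown carton tray, 212 mm front-back (x) by 316 (y), of 4 mm board: 2 rows of 3 compartments, 100 mm square inside. Origin: centre of underside; +x to its back, +y left, z up. Compartment centres x -52 (front) or 52 (back), y -104, 0, 104; floors 4 mm above table. Dividers and front 28 mm high, back 45. Low front faces the robot within 15 deg; on either half of the table, sheet on the other.
- pad: Fixed flat cardboard sheet, 330 x 330 x 5 mm, origin at centre of underside, z up. The five goods to pack stand on it at its middle and 110 mm from there along its +-x, +-y (each +-8 mm), in any order. Four other goods (spice shaker, sauce bottle, tiny raisin box, flat fish tin; up to 107 mm high) near its corners are not part of the job.
- tall_can: The tall food can: steel with a paper label and grey band, 66 mm diameter, 110 mm high, about 450 g. Stands upright; origin at the centre of its underside, z up along its axis.
- short_can: The short food can: looks like the tall one, same 66 mm diameter but only 76 mm high, about 300 g, flat top. Stands upright; origin at the centre of its underside, z up along its axis.
- jar: Straight-sided amber glass jar with a brass-coloured metal screw lid and a paper label: body 62 mm diameter, lid 64 mm diameter and 18 mm deep, 95 mm high over the lid, about 350 g. Stands upright; origin at the centre of its underside, z up along its axis.
- fruit_cup: Small clear plastic fruit cup, yellow fruit inside, foil lid with a small tab: 58 mm high, tapering from 58 mm diameter under the lip to 48 mm at its base; lip 62 mm diameter over the top 10 mm (grip it there), about 120 g. Stands upright; origin at the centre of its underside, z up along its axis.
- tea_box: Small light paperboard tea box, cream with a brown band: 46 mm (its x) by 66 mm (its y) by 80 mm high, about 100 g. Stands upright, roughly square with the sheet; origin at the centre of its underside, z up. Its broad 66 x 80 mm faces look along its x; easiest gripped across the 46 mm.
- rice_box: Upright rice box of brown board with a pale panel, 40 mm (its x, front to back) by 76 mm (its y) by 110 mm high, about 450 g, loose. Already stands in one of the two back corner compartments of the tray; origin at the centre of its underside, z up.
- milk_carton: White milk carton with a gable top and a small cap, 68 x 68 mm, 111 mm high, about 450 g, loose. Already stands in the other back corner compartment of the tray; origin at the centre of its underside, z up.
Things that resemble listed ones, but are neither listed nor needed, are in the scene too. What is shaped like the tea_box but blue is not meant.

How it is judged:
By the outcome, as a careful person would: the job done as asked, in the order asked, and still so for the second after the job is handed in, with the robot touching nothing.
It also fails if it takes over 141 s, if anything falls off the work surface, if the arm or the gripper's body presses on something with over 40 N, if the wrist force passes 120 N, or if a joint passes its speed limit or range.

## Robot

A 7-joint arm with a two-finger parallel gripper is mounted at the origin on the work surface. World frame = base frame: x ahead of the robot, y to its left, z up, the work surface at z = 0. Lengths are in m, angles in degrees, forces in N, time in s.
With the tool pointing down it reaches from about 0.425 to 0.875 m from the base axis. Payload 4.7 kg.
Tool frame: the origin (TCP) lies on the mounting face of the last link; the fingertips stand 182 mm ahead of it and the grasp point (between the pads) lies 164 mm ahead of it; z points along the fingers, x is the direction in which the jaws open and shut, and the axes are right-handed (so a half turn about z gives the same grasp; the last joint's range is limited). The gripper opens to 87 mm and grips with 3 to 60 N. Pads are 19 mm wide; open, the fingers measure 117 mm over their backs; the gripper's body (75 mm by 190 mm) begins 51 mm behind the grasp point.
Start: joints at [70.021, 18.392, -4.016, 83.108, 1.295, 78.541, -3.26], TCP at [0.231, -0.608, 0.405] pointing down, gripper open.
Joint ranges: [-163.93, 163.93], [-17.29, 119.83], [-79.2, 71.16], [3.27, 140.29], [-89.18, 269.18], [5.43, 117.66], [-154.24, 154.24]. Speed limits (degrees/s): [147.25, 147.25, 180, 180, 180, 180, 180].

## Interface

Orientations are given as [roll, pitch, yaw] about the fixed x, y, z axes, in that order (R = Rz(yaw) Ry(pitch) Rx(roll)).
In Python, from cell import status, cams, env, outline_of, landmark_of gives the robot as it stands. The module is installed in compiled form; this text tells all that it offers.
- The arm moves only by the tool jog_arm, never from a script. Its argument "rows" is a list of rows, each a list of 7 numbers: the closure, from 0 (fully open) to 1 (shut), then the shift along the tool's x, y, z in m, then the turn, a rotation vector about the tool's x, y, z in degrees. A call has 1 to 12 rows; each row shifts and turns the commanded pose from where the row before left it, along the tool's axes as they then stand; what a row does not reach is not made up. A row lasts 1/12 s, in which the tool goes at most 41.7 mm and 7.16 degrees, less where a joint would pass 70% of its speed; a pose out of reach is approached as far as the arm can. A call with a gripper value outside its range is refused whole. The fingers move at their own pace and stop on an object; "grip_force" is the grip in N (left out, the last holds). Time passes only in rows, so rows that do not move let the fingers close. It gives the time, the measured TCP pose, the force and the opening at its end, in the units of the state.
- status.get_obs(): the state, without advancing time (a new reading comes with each control period).
- cams.read_camera(name): name is "scene" or "top" or "wrist"; returns (picture, depth): 480x640x3 uint8, red, green, blue; 480x640 float32, m along the optical axis (not along the pixel's ray), 0 where there is no reading.
- cams.camera_params(name): a dict with "vfov" (degrees; the focal length in pixels is half the picture's height over the tangent of half this angle, whatever the lens; pixels are square), "cx", "cy" (the principal point, pixels), "eye" and "attitude" of the camera in the world. Camera axes: x right, y up, looking along -z (the intrinsics and any distortion apply to the point x, -y, -z); pixel columns grow to the right and rows downward; lengths in m; the calibration is good to about 2 mm. A picture is of the moment at which its call begins: read the wrist's pose just before it. camera_params takes no time and is no camera call; for the wrist camera it gives the pose at the moment of the call.
- env.sign_off(): hands the job in, once; it reports no verdict.
Trained networks look in the newest picture that a camera, given by its name, has taken for a name from the list of things; names that differ only in an ending like _2 or _b are one class to them, and where a whole thing is asked for, a point or a joint stands for the part that bears it (a point fixed in the world has none). Each returns a list of dicts, best first, with "conf" (0 to 1); they miss things now and then, are a little off and sometimes report something else, mostly with a low value. They report only what shows in the picture. A call takes as long as a camera call. They do not tell look-alikes from the thing itself.
- outline_of(camera, name): "pixels" (480x640 bool, what is visible of it) and "box" ([left, top, right, bottom] in pixels, round what is visible of it).
- landmark_of(camera, name): "position" ([row, column] in pixels: a listed point, or the origin of a listed thing).
The state is a dict: "time_s": time; "qpos": joint angles; "joint_velocities": joint speeds; "effort": joint torques, N m; "tool_pos": TCP position; "tool_rot": TCP orientation; "force": force on the tool from outside, world axes, zero at the start; "wrist_torque": the same for the moment, N m; "grip_width": finger opening in m.
Only numpy, scipy, OpenCV 4.12 (cv2) and the standard library are available. Lean on these libraries where they do the work, as an engineer would, in place of code of your own. Each camera call takes 0.05 s, during which the arm holds its last target. There are 200 camera calls.

## Working session

There is one attempt and no reset: what is moved stays moved. The work goes in short steps, Python scripts to look and compute and a tool call to move; the robot and the scene stay as the last step left them, time stands still between calls to the robot, and variables do not carry over. Pictures are saved under pics/ and viewed, about 12 in all and at most 16, crops included, and the job is handed in when it is done.

Besides the shell and the picture viewer there is one more tool, called after "Call:" as name(argument=value, ...), one argument or row to a line, values as JSON. jog_arm: Moves the arm, as the interface text tells. Its arguments: {"type":"object","properties":{"rows":{"type":"array"},"grip_force":{"type":"number"}},"required":["rows"]}

```bash
mkdir -p pics; ls
cat > h.py <<'E'
import numpy as np, cv2
from cell import status, cams, env, outline_of, landmark_of
from scipy.spatial.transform import Rotation as R
def K(p):
    f=240/np.tan(np.radians(p['vfov'])/2); return f
def world(cam,d,p):
    f=K(p); v,u=np.mgrid[0:480,0:640]
    P=np.stack([(u-p['cx'])/f*d,-(v-p['cy'])/f*d,-d],-1)
    A=p['attitude']; 
    M=np.array(A) if np.ndim(A)==2 else R.from_euler('xyz',A,degrees=True).as_matrix()
    return P@M.T+np.array(p['eye'])
def save(n,im): cv2.imwrite('pics/'+n+'.png',im[:,:,::-1])
E
python3 - <<'E'
from h import *
o=status.get_obs(); print(o)
for c in ['scene','top','wrist']:
    print(c,cams.camera_params(c))
im,d=cams.read_camera('top'); save('top1',im); np.save('top1.npy',d)
im2,d2=cams.read_camera('scene'); save('scene1',im2)
W=world('top',d,cams.camera_params('top'))
for n in ['tray','pad','tall_can','short_can','jar','fruit_cup','tea_box','rice_box','milk_carton']:
    for r in outline_of('top',n)[:4]:
        m=r['pixels']&(d>0)
        P=W[m]; 
        if len(P)==0: continue
        zt=np.percentile(P[:,2],97); T=P[P[:,2]>zt-0.012]
        lo,hi=T.min(0),T.max(0)
        print(n,round(r['conf'],2),r['box'],'top z',zt.round(3),'c',((lo+hi)/2).round(3)[:2],'med',np.median(T,0).round(3)[:2],'size',(hi-lo).round(3)[:2])
E
```

```text
pics
{'time_s': 0.0, 'qpos': array([70.02005403, 18.43815758, -4.01708354, 83.17638492,  1.29630507,
       78.53995684, -3.2606015 ]), 'joint_velocities': array([ 0.06891001,  0.03128713, -0.00854581, -0.03317393,  0.08236033,
        0.01396943,  0.01399671]), 'effort': array([-3.88403450e-04, -4.91290784e+01, -4.04214514e-01, -3.12531745e+01,
       -6.38861535e-02,  4.37074690e-02,  1.57097834e-04]), 'tool_pos': array([ 0.23059433, -0.60749353,  0.40365863]), 'tool_rot': array([ 1.79993407e+02,  1.09175095e-01, -6.92091460e+01]), 'force': array([-0.12247632, -0.48646281, -0.13557114]), 'wrist_torque': array([-0.0281686 ,  0.03444751, -0.00127397]), 'grip_width': 0.08673625060821044}
scene {'vfov': 56.643902809251905, 'cx': 314.6525932652355, 'cy': 239.7793492456735, 'eye': array([ 1.09195861, -0.0447044 ,  0.48370241]), 'attitude': array([56.75543999, -1.19553974, 84.45148935])}
top {'vfov': 48.154469567282035, 'cx': 322.0449398185794, 'cy': 245.63605943061745, 'eye': array([ 3.51088923e-01, -7.61918105e-04,  9.98912393e-01]), 'attitude': array([  7.91954494,   1.50589665, -90.39
[... 731 characters left out ...]
[ 0.411 -0.218] size [0.062 0.064]
fruit_cup 0.62 [439.5, 145.5, 477.6, 184.0] top z 0.066 c [ 0.632 -0.221] med [ 0.63  -0.223] size [0.06  0.068]
tea_box 0.95 [375.9, 205.0, 419.6, 236.8] top z 0.087 c [ 0.526 -0.11 ] med [ 0.525 -0.109] size [0.047 0.066]
tea_box 0.83 [438.5, 348.4, 497.1, 392.3] top z 0.082 c [ 0.268 -0.222] med [ 0.268 -0.222] size [0.069 0.075]
rice_box 0.69 [440.1, 264.2, 484.9, 304.9] top z 0.103 c [ 0.412 -0.218] med [ 0.411 -0.218] size [0.062 0.063]
rice_box 0.66 [240.1, 173.4, 291.3, 214.1] top z 0.116 c [0.577 0.122] med [0.576 0.121] size [0.045 0.078]
milk_carton 0.67 [122.5, 170.9, 182.9, 215.8] top z 0.113 c [0.574 0.327] med [0.584 0.326] size [0.034 0.068]
```

View pics/top1.png

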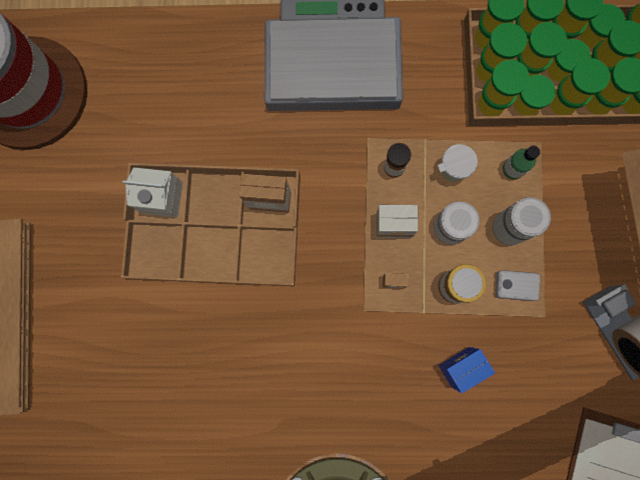

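View pics/scene1.png

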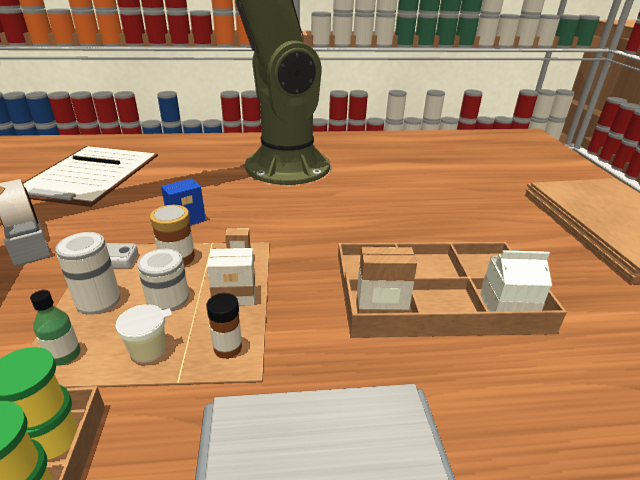

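Top picture: the tray is on the left, with milk at px (150,190) and rice at (262,190). The sheet is on the right, with the short can in the middle (458,222), tall can (528,218), jar (465,285), tea (398,220) and cup (460,162), whose tab points down-left. The scene picture agrees. Next I fit the tray, pad and tea poses.

```bash
cat >> h.py <<'E'
from scipy.optimize import least_squares
def fit_tray(W,d,x0,zb=0.003):
    P=W[(d>0)].reshape(-1,3)
    tall=(W[...,2]>0.06)&(d>0); bad=cv2.dilate(tall.astype(np.uint8),np.ones((9,9)))>0
    m=(d>0)&~bad&(W[...,2]-zb>0.018)&(W[...,2]-zb<0.05)
    P=W[m]; P=P[np.hypot(P[:,0]-x0[0],P[:,1]-x0[1])<0.21]
    def f(t):
        c,s=np.cos(t[2]),np.sin(t[2]); q=P[:,:2]-t[:2]; a=q@[c,s]; b=q@[-s,c]
        dx=np.min(np.abs(a[:,None]-[-104,0,104]*np.array(.001)),1); dy=np.min(np.abs(b[:,None]-np.array([-156,-52,52,156])*.001),1)
        ins=(abs(a)<.115)&(abs(b)<.167)
        return np.where(ins,np.minimum(dx,dy),.03)
    best=min((least_squares(f,[x0[0]+i,x0[1]+j,k],loss='soft_l1',f_scale=.003) for i in(-.01,0,.01) for j in (-.01,0,.01) for k in (-.15,0,.15)),key=lambda r:r.cost)
    return best.x,np.median(best.fun),len(P)
E
python3 - <<'E'
from h import *
d=np.load('top1.npy'); W=world('top',d,cams.camera_params('top'))
t,e,n=fit_tray(W,d,(.527,.22)); print(t[:2].round(4),np.degrees(t[2]).round(2),e,n)
c,s=np.cos(t[2]),np.sin(t[2]); M=np.array([[c,-s],[s,c]])
for k,v in dict(tall=(52,0),jar=(-52,-104),short=(-52,104),tea=(-52,0),rice=(52,-104),milk=(52,104)).items(): print(k,(t[:2]+M@np.array(v)*.001).round(3))
# tops: min-area rects / circles
for n,(x,y),z in [('tall',(.52,-.324),.115),('short',(.522,-.216),.081),('jar',(.412,-.219),.1),('cup',(.632,-.221),.063),('tea',(.526,-.11),.085),('rice',(.577,.122),.114),('milk',(.574,.327),.113)]:
    m=(abs(W[...,2]-z-.002)<.008)&(np.hypot(W[...,0]-x,W[...,1]-y)<.06); P=W[m][:,:2]
    print(n,cv2.minEnclosingCircle((P*1000).astype(np.float32)),cv2.minAreaRect((P*1000).astype(np.float32)),np.median(W[m][:,2]).round(4))
m=(W[...,0]>.3)&(abs(W[...,1])<.01); print('table z',np.median(W[m&(W[...,0]<.6)][:,2]))
E
```

```text
[0.5289 0.2281] -2.98 0.00128355923078316 2717
tall [0.581 0.225]
jar [0.472 0.127]
short [0.482 0.335]
tea [0.477 0.231]
rice [0.575 0.122]
milk [0.586 0.329]
tall ((520.4236450195312, -324.7329406738281), 33.59392166137695) ((520.0967407226562, -324.8091735839844), (64.48572540283203, 65.57170104980469), 44.17415237426758) 0.1148
short ((522.3871459960938, -216.68128967285156), 33.282379150390625) ((522.8923950195312, -216.74269104003906), (64.2494888305664, 65.65082550048828), 44.61231231689453) 0.0808
jar ((411.6968688964844, -219.0830841064453), 32.13216018676758) ((412.0811462402344, -218.65467834472656), (62.48912811279297, 62.92450714111328), 4.731607437133789) 0.0998
cup ((630.3593139648438, -220.17672729492188), 35.48204040527344) ((631.103271484375, -223.7930908203125), (61.0071907043457, 64.57992553710938), 60.71628952026367) 0.063
tea ((525.9337158203125, -110.16629028320312), 38.98680877685547) ((525.7518310546875, -109.93242645263672), (64.2959213256836, 46.006675720214844), 88.9018783569336) 0.0846
rice ((576.6875, 121.41326904296875), 41.8979377746582) ((577.0078125, 122.00611877441406), (76.41602325439453, 40.89473342895508), 83.88709259033203) 0.1138
milk ((584.4285278320312, 326.79840087890625), 33.79309844970703) ((585.2789306640625, 326.69500732421875), (67.56945037841797, 3.938255786895752), 83.0653076171875) 0.1144
table z 0.0018565682880137269
```

Call:
jog_arm(
  rows=[
    [0,0,0,0,0,0,-6.9],
    [0,0,0,0,0,0,-6.9],
    [0,0,0,0,0,0,-6.9],
    [0,0,0,0,0,0,-6.9],
    [0,0,0,0,0,0,-6.9],
    [0,0,0,0,0,0,-6.9],
    [0,0,0,0,0,0,-6.9],
    [0,0,0,0,0,0,-6.9],
    [0,0,0,0,0,0,-7],
    [0,0,0,0,0,0,-7],
    [0,0,0,0,0,0,0],
  ],
  grip_force=30,
)

```text
time_s: 1.47
tool_pos: [0.2306, -0.6078, 0.4048]
tool_rot: [180.0, -0.0, 0.2]
force: [-0.3, 0.0, 0.7]
grip_width: 0.0869
```

Call:
jog_arm(
  rows=[
    [0,0.0263,-0.0257,0,0,0,0],
    [0,0.0263,-0.0257,0,0,0,0],
    [0,0.0263,-0.0257,0,0,0,0],
    [0,0.0263,-0.0257,0,0,0,0],
    [0,0.0263,-0.0257,0,0,0,0],
    [0,0.0263,-0.0257,0,0,0,0],
    [0,0.0263,-0.0257,0,0,0,0],
    [0,0.0263,-0.0257,0,0,0,0],
    [0,0.0263,-0.0257,0,0,0,0],
    [0,0.0263,-0.0257,0,0,0,0],
    [0,0.0263,-0.0257,0,0,0,-0.2],
    [0,0,0,0,0,0,0],
  ],
)

```text
time_s: 2.47
tool_pos: [0.5256, -0.3167, 0.4052]
tool_rot: [-179.7, -0.3, 0.7]
force: [-0.2, 1.5, -0.3]
grip_width: 0.0872
```

Call:
jog_arm(
  rows=[
    [0,0,0,0,0,0,0],
    [0,0,0,0,0,0,0],
    [0,0,0,0,0,0,0],
    [0,0,0,0,0,0,0],
  ],
)

```text
time_s: 2.8
tool_pos: [0.5189, -0.3268, 0.4047]
tool_rot: [180.0, 0.0, -0.0]
force: [-0.2, -0.5, 0.0]
grip_width: 0.0872
```

Call:
jog_arm(
  rows=[
    [0,0.001,-0.001,0.025,0,0,0],
    [0,0,0,0.03,0,0,0],
    [0,0,0,0.03,0,0,0],
    [0,0,0,0.025,0,0,0],
    [0,0,0,0.02,0,0,0],
    [0,0,0,0.016,0,0,0],
    [0,0,0,0.01,0,0,0],
    [0,0,0,0,0,0,0],
    [0,0,0,0,0,0,0],
  ],
)

```text
time_s: 3.55
tool_pos: [0.5207, -0.3248, 0.2489]
tool_rot: [180.0, 0.0, 0.1]
force: [-0.4, -0.1, -0.5]
grip_width: 0.0869
```

Run:
```python
from h import *
im,d=cams.read_camera('wrist'); save('w1',im)
o=status.get_obs(); print(o['tool_pos'],o['tool_rot'],o['force'])
```

```text
[ 0.52114241 -0.32477439  0.24976347] [ 1.79945020e+02 -6.65633605e-02  1.25915760e-01] [0.37031393 0.15400995 0.1957321 ]
```

View pics/w1.png

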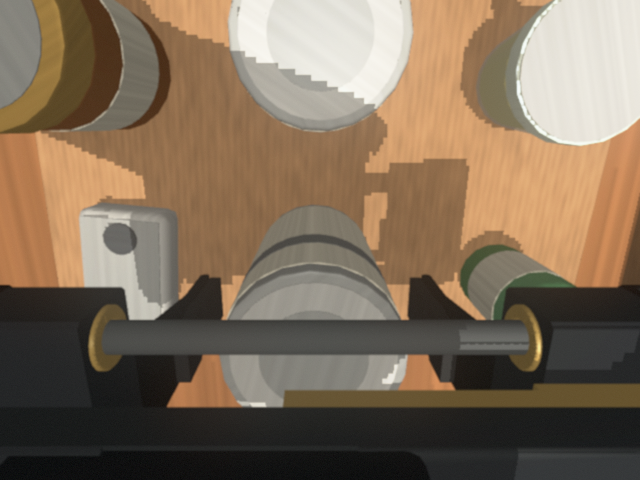

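The wrist view shows the tall can centred between the fingers at px (315,350), with space on both sides. Closing.

Call:
jog_arm(
  rows=[
    [1,0,0,0,0,0,0],
    [1,0,0,0,0,0,0],
    [1,0,0,0,0,0,0],
    [1,0,0,0,0,0,0],
    [1,0,0,0,0,0,0],
    [1,0,0,-0.01,0,0,0],
    [1,0,0,-0.025,0,0,0],
    [1,0,0,-0.03,0,0,0],
    [1,0,0,-0.03,0,0,0],
    [1,0,0,-0.03,0,0,0],
    [1,0,0,-0.02,0,0,0],
    [1,0,0,-0.005,0,0,0],
  ],
  grip_force=30,
)

```text
time_s: 4.6
tool_pos: [0.5219, -0.3239, 0.4031]
tool_rot: [179.8, -0.3, 0.2]
force: [1.1, -1.1, -3.1]
grip_width: 0.0656
```

Call:
jog_arm(
  rows=[
    [1,0.002,-0.015,0,0,0,0],
    [1,0.003,-0.025,0,0,0,0],
    [1,0.004,-0.035,0,0,0,0],
    [1,0.004,-0.038,0,0,0,0],
    [1,0.004,-0.038,0,0,0,0],
    [1,0.004,-0.038,0,0,0,0],
    [1,0.004,-0.038,0,0,0,0],
    [1,0.004,-0.038,0,0,0,0],
    [1,0.004,-0.038,0,0,0,0],
    [1,0.004,-0.038,0,0,0,0],
    [1,0.004,-0.038,0,0,0,0],
    [1,0.004,-0.038,0,0,0,0],
  ],
)

```text
time_s: 5.6
tool_pos: [0.5634, 0.0954, 0.3966]
tool_rot: [180.0, 0.2, 0.2]
force: [0.6, 0.7, -4.9]
grip_width: 0.0654
```

Call:
jog_arm(
  rows=[
    [1,0.004,-0.038,0,0,0,0],
    [1,0.004,-0.035,0,0,0,0],
    [1,0.003,-0.028,0,0,0,0],
    [1,0.002,-0.018,0,0,0,1],
    [1,0.001,-0.01,0,0,0,1],
    [1,0,-0.003,0,0,0,1],
    [1,0,0,0,0,0,0],
    [1,0,0,0,0,0,0],
    [1,0,0,0,0,0,0],
  ],
)

```text
time_s: 6.35
tool_pos: [0.5786, 0.2236, 0.3979]
tool_rot: [179.9, 0.1, -2.9]
force: [1.1, 0.3, -4.1]
grip_width: 0.0654
```

Run:
```python
from h import *
im,d=cams.read_camera('wrist'); save('w2',im)
p=cams.camera_params('wrist'); W=world('w',d,p)
o=status.get_obs(); print(o['tool_pos'],o['tool_rot'],o['force'],o['grip_width'])
m=(d>0)&(d<.2)
d2=np.where(m,0,d); 
try:
  t,e,n=fit_tray(W,d2,(.529,.228),0); print(t,np.degrees(t[2]),e,n)
except Exception as ex: print(ex)
```

```text
[0.57873098 0.22353788 0.39822228] [ 1.79924416e+02  3.14320798e-02 -2.92679394e+00] [-0.87175476  0.51564738 -4.13006132] 0.06557281827108595
[ 0.52934422  0.22602859 -0.05333682] -3.0559749040912827 0.0015062771174126771 10056
```

View pics/w2.png

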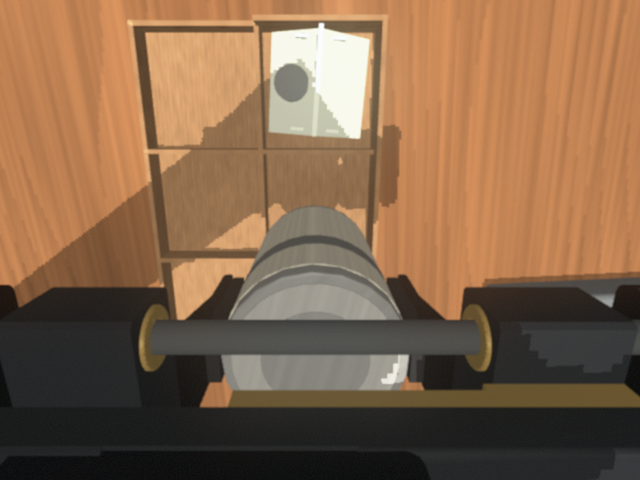

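Call:
jog_arm(
  rows=[
    [1,0.002,-0.001,0.02,0,0,0],
    [1,0,0,0.03,0,0,0],
    [1,0,0,0.03,0,0,0],
    [1,0,0,0.025,0,0,0],
    [1,0,0,0.018,0,0,0],
    [1,0,0,0.01,0,0,0],
    [1,0,0,0.007,0,0,0],
    [1,0,0,0.004,0,0,0],
    [1,0,0,0.002,0,0,0],
    [1,0,0,0.001,0,0,0],
    [1,0,0,0,0,0,0],
  ],
)

```text
time_s: 7.32
tool_pos: [0.5809, 0.2262, 0.2527]
tool_rot: [-180.0, -0.1, -2.8]
force: [-0.5, -0.1, -5.1]
grip_width: 0.0655
```

Call:
jog_arm(
  rows=[
    [1,0,0.0015,0.0015,0,0,0],
    [1,0,0,0.0015,0,0,0],
    [1,0,0,0.001,0,0,0],
    [1,0,0,0,0,0,0],
    [1,0,0,0,0,0,0],
  ],
)

```text
time_s: 7.73
tool_pos: [0.5807, 0.2245, 0.2484]
tool_rot: [180.0, -0.0, -2.8]
force: [-1.3, -0.9, -0.1]
grip_width: 0.0655
```

Call:
jog_arm(
  rows=[
    [0,0,0,0,0,0,0],
    [0,0,0,0,0,0,0],
    [0,0,0,0,0,0,0],
    [0,0,0,-0.015,0,0,0],
    [0,0,0,-0.03,0,0,0],
    [0,0,0,-0.035,0,0,0],
    [0,0,0,-0.035,0,0,7],
    [0,0,0,-0.025,0,0,7],
    [0,0,0,-0.01,0,0,7],
    [0,0,0,0,0,0,7],
    [0,0,0,0,0,0,7],
    [0,0,0,0,0,0,7],
  ],
)

```text
time_s: 8.73
tool_pos: [0.5803, 0.2249, 0.3997]
tool_rot: [-179.9, -0.1, -45.1]
force: [0.0, 0.1, -0.9]
grip_width: 0.087
```

Call:
jog_arm(
  rows=[
    [0,0,0,0,0,0,7],
    [0,0,0,0,0,0,7],
    [0,0,0,0,0,0,7],
    [0,0,0,0,0,0,7],
    [0,0,0,0,0,0,7],
    [0,0,0,0,0,0,7],
    [0,0,0,0,0,0,6.2],
    [0,0,0,0,0,0,0],
    [0,0,0,0,0,0,0],
  ],
)

```text
time_s: 9.48
tool_pos: [0.5803, 0.2249, 0.3989]
tool_rot: [-179.9, 0.0, -92.8]
force: [-0.5, 1.2, 0.3]
grip_width: 0.0872
```

Call:
jog_arm(
  rows=[
    [0,0.015,0.005,0,0,0,0],
    [0,0.025,0.008,0,0,0,0],
    [0,0.034,0.011,0,0,0,0],
    [0,0.034,0.011,0,0,0,0],
    [0,0.034,0.011,0,0,0,0],
    [0,0.034,0.011,0,0,0,0],
    [0,0.034,0.011,0,0,0,0],
    [0,0.034,0.011,0,0,0,0],
    [0,0.034,0.011,0,0,0,0],
    [0,0.034,0.011,0,0,0,0],
    [0,0.034,0.011,0,0,0,0],
    [0,0.034,0.011,0,0,0,0],
  ],
)

```text
time_s: 10.48
tool_pos: [0.4368, -0.1497, 0.3985]
tool_rot: [-179.9, -0.0, -92.8]
force: [0.6, -0.7, -0.1]
grip_width: 0.0867
```

Call:
jog_arm(
  rows=[
    [0,0.034,0.011,0,0,0,0],
    [0,0.025,0.008,0,0,0,0],
    [0,0.0126,0.0047,0,0,0,0],
    [0,0,0,0,0,0,0],
    [0,0,0,0,0,0,0],
    [0,0,0,0,0,0,0],
    [0,0,0,0,0,0,0],
  ],
)

```text
time_s: 11.07
tool_pos: [0.411, -0.2172, 0.3979]
tool_rot: [-180.0, 0.0, -92.8]
force: [0.6, -0.2, -0.0]
grip_width: 0.0869
```

```bash
cat >> h.py <<'E'
def go(x,y,z=None,o=None):
    o=o or status.get_obs(); Rm=R.from_euler('xyz',o['tool_rot'],degrees=True).as_matrix()
    p=o['tool_pos']; t=np.array([x,y,p[2] if z is None else z])
    print('at',p.round(4),o['tool_rot'].round(2),'tool shift',(Rm.T@(t-p)).round(4),'F',o['force'].round(1),'w',o['grip_width'].round(4))
E
python3 - <<'E'
from h import *
go(.4117,-.219,.224)
E
```

```text
Traceback (most recent call last):
  File "h.py", line 29, in go
    print('at',p.round(4),o['tool_rot'].round(2),'tool shift',(Rm.T@(t-p)).round(4),'F',o['force'].round(1),'w',o['grip_width'].round(4))
                                                                                                                ^^^^^^^^^^^^^^^^^^^^^
AttributeError: 'float' object has no attribute 'round'
```

Call:
jog_arm(
  rows=[
    [0,0.0015,-0.0007,0.025,0,0,0],
    [0,0,0,0.035,0,0,0],
    [0,0,0,0.035,0,0,0],
    [0,0,0,0.03,0,0,0],
    [0,0,0,0.022,0,0,0],
    [0,0,0,0.016,0,0,0],
    [0,0,0,0.01,0,0,0],
    [0,0,0,0.001,0,0,0],
    [0,0,0,0,0,0,0],
    [0,0,0,0,0,0,0],
  ],
)

```text
time_s: 11.9
tool_pos: [0.4117, -0.2202, 0.2249]
tool_rot: [-179.9, -0.0, -93.0]
force: [0.2, 0.5, 0.3]
grip_width: 0.0868
```

```bash
sed -i "s/o\['grip_width'\].round(4)/round(o['grip_width'],4)/" h.py
python3 - <<'E'
from h import *
im,d=cams.read_camera('wrist'); save('w3',im); go(.4117,-.219,.224)
E
```

```text
at [ 0.4117 -0.2204  0.2251] [-1.7987e+02 -6.0000e-02 -9.2980e+01] tool shift [-0.0014  0.0001  0.0011] F [ 1.4 -0.9 -0.9] w 0.0866
```

View pics/w3.png

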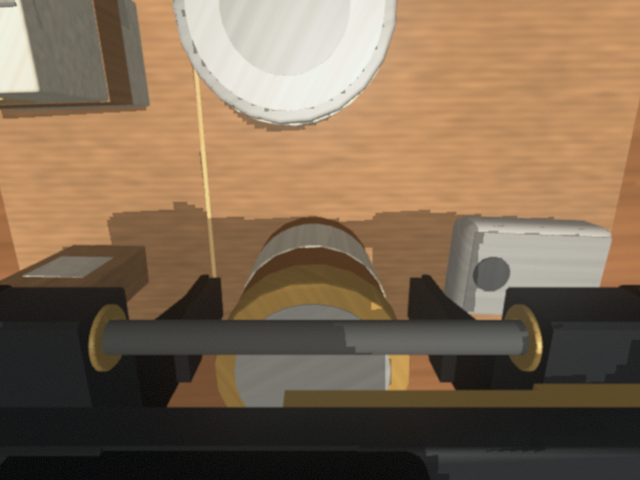

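The jar is centred between the fingers at px (313,350). Gripping and lifting.

Call:
jog_arm(
  rows=[
    [1,0,0,0,0,0,0],
    [1,0,0,0,0,0,0],
    [1,0,0,0,0,0,0],
    [1,0,0,0,0,0,0],
    [1,0,0,0,0,0,0],
    [1,0,0,-0.01,0,0,0],
    [1,0,0,-0.025,0,0,0],
    [1,0,0,-0.03,0,0,0],
    [1,0,0,-0.035,0,0,0],
    [1,0,0,-0.03,0,0,0],
    [1,0,0,-0.02,0,0,0],
    [1,0,0,-0.005,0,0,0],
  ],
)

```text
time_s: 12.95
tool_pos: [0.4114, -0.2206, 0.3828]
tool_rot: [-179.7, -0.2, -93.0]
force: [0.6, -1.0, -4.3]
grip_width: 0.0632
```

Run:
```python
from h import *
t=np.array([.529,.227]); a=np.radians(-3); M=np.array([[np.cos(a),-np.sin(a)],[np.sin(a),np.cos(a)]])
for k,v in dict(jar=(-52,-104),short=(-52,104),tea=(-52,0)).items():
  q=t+M@np.array(v)*.001; print(k,q.round(4)); go(*q)
```

```text
jar [0.4716 0.1259]
at [ 0.4114 -0.2206  0.3828] [-1.7968e+02 -1.6000e-01 -9.3020e+01] tool shift [-0.3492 -0.0418 -0.0008] F [ 0.6 -1.  -4.3] w 0.0632
short [0.4825 0.3336]
at [ 0.4114 -0.2206  0.3828] [-1.7968e+02 -1.6000e-01 -9.3020e+01] tool shift [-0.5572 -0.0418 -0.0013] F [ 0.6 -1.  -4.3] w 0.0632
tea [0.4771 0.2297]
at [ 0.4114 -0.2206  0.3828] [-1.7968e+02 -1.6000e-01 -9.3020e+01] tool shift [-0.4532 -0.0418 -0.001 ] F [ 0.6 -1.  -4.3] w 0.0632
```

Call:
jog_arm(
  rows=[
    [1,-0.015,-0.002,0,0,0,0],
    [1,-0.025,-0.003,0,0,0,0],
    [1,-0.034,-0.004,0,0,0,0],
    [1,-0.034,-0.004,0,0,0,0],
    [1,-0.034,-0.004,0,0,0,0],
    [1,-0.034,-0.004,0,0,0,0],
    [1,-0.034,-0.004,0,0,0,0],
    [1,-0.034,-0.004,0,0,0,0],
    [1,-0.034,-0.004,0,0,0,0],
    [1,-0.034,-0.004,0,0,0,0],
    [1,-0.022,-0.003,0,0,0,0],
    [1,-0.012,-0.002,0,0,0,0],
  ],
)

```text
time_s: 13.95
tool_pos: [0.4701, 0.1267, 0.3772]
tool_rot: [179.8, 0.1, -92.7]
force: [-1.0, -0.0, -4.1]
grip_width: 0.0628
```

Call:
jog_arm(
  rows=[
    [1,-0.003,0,0,0,0,0],
    [1,0,0,0,0,0,0],
    [1,0,0,0,0,0,0],
    [1,0,0,0,0,0,0],
    [1,0,0,0,0,0,0],
  ],
)

```text
time_s: 14.37
tool_pos: [0.4711, 0.1245, 0.3784]
tool_rot: [180.0, -0.0, -93.2]
force: [-0.5, -0.4, -4.5]
grip_width: 0.0631
```

Run:
```python
from h import *
go(.4716,.1259,.224)
im,d=cams.read_camera('wrist'); save('w4',im)
p=cams.camera_params('wrist'); W=world('w',d,p)
t,e,n=fit_tray(W,np.where(d<.2,0,d),(.529,.228),0); print(t,np.degrees(t[2]),e,n)
```

```text
at [0.4711 0.1245 0.3784] [ 1.7997e+02 -5.0000e-02 -9.3160e+01] tool shift [-0.0015 -0.0005  0.1544] F [-0.5 -0.4 -4.5] w 0.0631
[ 0.52869681  0.22722551 -0.05067383] -2.9033963587920875 0.001538366764617267 15013
```

Call:
jog_arm(
  rows=[
    [1,-0.0015,0,0.02,0,0,0],
    [1,0,0,0.03,0,0,0],
    [1,0,0,0.03,0,0,0],
    [1,0,0,0.03,0,0,0],
    [1,0,0,0.02,0,0,0],
    [1,0,0,0.01,0,0,0],
    [1,0,0,0.007,0,0,0],
    [1,0,0,0.004,0,0,0],
    [1,0,0,0,0,0,0],
    [1,0,0,0,0,0,0],
  ],
)

```text
time_s: 15.25
tool_pos: [0.4719, 0.1276, 0.2288]
tool_rot: [-179.9, 0.0, -93.0]
force: [-0.7, -0.2, -4.5]
grip_width: 0.0628
```

Call:
jog_arm(
  rows=[
    [1,0.0015,0,0.0015,0,0,0],
    [1,0,0,0.0015,0,0,0],
    [1,0,0,0.0015,0,0,0],
    [1,0,0,0,0,0,0],
    [1,0,0,0,0,0,0],
  ],
)

```text
time_s: 15.67
tool_pos: [0.4711, 0.126, 0.2233]
tool_rot: [-180.0, -0.0, -93.0]
force: [-0.1, 0.1, -4.4]
grip_width: 0.0631
```

Call:
jog_arm(
  rows=[
    [1,0,0,0.001,0,0,0],
    [1,0,0,0.0005,0,0,0],
    [1,0,0,0,0,0,0],
  ],
)

```text
time_s: 15.92
tool_pos: [0.4716, 0.1262, 0.223]
tool_rot: [-179.9, -0.0, -93.0]
force: [-1.9, -0.6, 4.9]
grip_width: 0.0633
```

Call:
jog_arm(
  rows=[
    [0,0,0,-0.001,0,0,0],
    [0,0,0,0,0,0,0],
    [0,0,0,0,0,0,0],
    [0,0,0,0,0,0,0],
    [0,0,0,-0.015,0,0,0],
    [0,0,0,-0.03,0,0,0],
    [0,0,0,-0.035,0,0,0],
    [0,0,0,-0.035,0,0,0],
    [0,0,0,-0.025,0,0,0],
    [0,0,0,-0.015,0,0,0],
    [0,0,0,0,0,0,0],
    [0,0,0,0,0,0,0],
  ],
)

```text
time_s: 16.92
tool_pos: [0.4713, 0.1261, 0.3782]
tool_rot: [-179.9, 0.0, -93.0]
force: [0.3, 0.4, -0.9]
grip_width: 0.0874
```

Run:
```python
from h import *
go(.5224,-.2167,.224)
```

```text
at [0.4713 0.1261 0.3782] [-179.9     0.    -93.02] tool shift [ 0.3396 -0.0688  0.1544] F [ 0.3  0.4 -0.9] w 0.0874
```

Call:
jog_arm(
  rows=[
    [0,0.015,-0.003,0,0,0,0],
    [0,0.025,-0.005,0,0,0,0],
    [0,0.034,-0.007,0,0,0,0],
    [0,0.034,-0.007,0,0,0,0],
    [0,0.034,-0.007,0,0,0,0],
    [0,0.034,-0.007,0,0,0,0],
    [0,0.034,-0.007,0,0,0,0],
    [0,0.034,-0.007,0,0,0,0],
    [0,0.034,-0.007,0,0,0,0],
    [0,0.034,-0.007,0,0,0,0],
    [0,0.018,-0.003,0,0,0,0],
    [0,0.0095,-0.002,0,0,0,0],
  ],
)

```text
time_s: 17.92
tool_pos: [0.5213, -0.2203, 0.3752]
tool_rot: [179.8, 0.0, -93.3]
force: [-1.2, -0.8, -0.3]
grip_width: 0.0873
```

Call:
jog_arm(
  rows=[
    [0,0,0,0,0,0,0],
    [0,0,0,0,0,0,0],
    [0,0,0,0,0,0,0],
    [0,0,0,0,0,0,0],
  ],
)

```text
time_s: 18.25
tool_pos: [0.5225, -0.2144, 0.3776]
tool_rot: [180.0, 0.0, -92.8]
force: [0.1, 0.4, 0.7]
grip_width: 0.087
```

Run:
```python
from h import *
go(.5224,-.2167,.224)
```

```text
at [ 0.5225 -0.2144  0.3776] [ 1.7999e+02  4.0000e-02 -9.2830e+01] tool shift [ 2.400e-03 -1.000e-04  1.536e-01] F [0.1 0.4 0.7] w 0.087
```

Call:
jog_arm(
  rows=[
    [0,0.001,0,0.02,0,0,0],
    [0,0,0,0.035,0,0,0],
    [0,0,0,0.035,0,0,0],
    [0,0,0,0.025,0,0,0],
    [0,0,0,0.018,0,0,0],
    [0,0,0,0.012,0,0,0],
    [0,0,0,0.008,0,0,0],
    [0,0,0,0,0,0,0],
    [0,0,0,0,0,0,0],
  ],
)

```text
time_s: 19.0
tool_pos: [0.5227, -0.2173, 0.2255]
tool_rot: [-179.9, -0.0, -93.0]
force: [0.5, 0.1, -0.8]
grip_width: 0.0871
```

Call:
jog_arm(
  rows=[
    [1,0,0,0,0,0,0],
    [1,0,0,0,0,0,0],
    [1,0,0,0,0,0,0],
    [1,0,0,0,0,0,0],
    [1,0,0,0,0,0,0],
  ],
)

```text
time_s: 19.42
tool_pos: [0.5224, -0.2177, 0.2254]
tool_rot: [-179.9, -0.0, -93.0]
force: [-0.9, -0.0, 2.9]
grip_width: 0.0652
```

Call:
jog_arm(
  rows=[
    [1,0,0,-0.01,0,0,0],
    [1,0,0,-0.025,0,0,0],
    [1,0,0,-0.03,0,0,0],
    [1,0,0,-0.035,0,0,0],
    [1,0,0,-0.03,0,0,0],
    [1,0,0,-0.02,0,0,0],
    [1,0,0,-0.005,0,0,0],
    [1,0,0,0,0,0,0],
  ],
)

```text
time_s: 20.08
tool_pos: [0.5224, -0.2177, 0.3815]
tool_rot: [-179.8, -0.1, -93.0]
force: [-0.4, 0.3, -2.9]
grip_width: 0.0651
```

Run:
```python
from h import *
go(.4825,.3336,.224)
```

```text
at [ 0.5224 -0.2177  0.3815] [-1.7983e+02 -7.0000e-02 -9.3020e+01] tool shift [-0.5486  0.0693  0.1565] F [-0.4  0.3 -2.9] w 0.0651
```

Call:
jog_arm(
  rows=[
    [1,-0.015,0.002,0,0,0,0],
    [1,-0.025,0.003,0,0,0,0],
    [1,-0.036,0.0045,0,0,0,0],
    [1,-0.036,0.0045,0,0,0,0],
    [1,-0.036,0.0045,0,0,0,0],
    [1,-0.036,0.0045,0,0,0,0],
    [1,-0.036,0.0045,0,0,0,0],
    [1,-0.036,0.0045,0,0,0,0],
    [1,-0.036,0.0045,0,0,0,0],
    [1,-0.036,0.0045,0,0,0,0],
    [1,-0.036,0.0045,0,0,0,0],
    [1,-0.036,0.0045,0,0,0,0],
  ],
)

```text
time_s: 21.08
tool_pos: [0.4914, 0.1865, 0.3773]
tool_rot: [179.8, -0.1, -93.0]
force: [-0.1, 0.2, -3.5]
grip_width: 0.0656
```

Call:
jog_arm(
  rows=[
    [1,-0.036,0.0045,0,0,0,0],
    [1,-0.036,0.0045,0,0,0,0],
    [1,-0.036,0.0045,0,0,0,0],
    [1,-0.025,0.003,0,0,0,0],
    [1,-0.012,0.003,0,0,0,0],
    [1,-0.0035,0,0,0,0,0],
    [1,0,0,0,0,0,0],
    [1,0,0,0,0,0,0],
    [1,0,0,0,0,0,0],
    [1,0,0,0,0,0,0],
  ],
)

```text
time_s: 21.92
tool_pos: [0.4822, 0.3321, 0.3793]
tool_rot: [180.0, -0.1, -93.2]
force: [-0.5, -0.4, -2.0]
grip_width: 0.0656
```

Run:
```python
from h import *
go(.4825,.3336,.2244)
```

```text
at [0.4822 0.3321 0.3793] [ 1.800e+02 -8.000e-02 -9.316e+01] tool shift [-0.0017 -0.0003  0.1549] F [-0.5 -0.4 -2. ] w 0.0656
```

Call:
jog_arm(
  rows=[
    [1,-0.0005,0,0.02,0,0,0],
    [1,0,0,0.03,0,0,0],
    [1,0,0,0.03,0,0,0],
    [1,0,0,0.03,0,0,0],
    [1,0,0,0.02,0,0,0],
    [1,0,0,0.011,0,0,0],
    [1,0,0,0.007,0,0,0],
    [1,0,0,0.004,0,0,0],
    [1,0,0,0,0,0,0],
    [1,0,0,0,0,0,0],
  ],
)

```text
time_s: 22.75
tool_pos: [0.4821, 0.3346, 0.229]
tool_rot: [-179.9, 0.1, -93.0]
force: [0.5, 0.3, -1.6]
grip_width: 0.0653
```

Call:
jog_arm(
  rows=[
    [1,0.001,0,0.0015,0,0,0],
    [1,0,0,0.0015,0,0,0],
    [1,0,0,0.0015,0,0,0],
    [1,0,0,0,0,0,0],
    [1,0,0,0,0,0,0],
  ],
)

```text
time_s: 23.17
tool_pos: [0.4819, 0.3334, 0.2245]
tool_rot: [-179.9, 0.0, -93.0]
force: [-1.5, -2.1, 5.7]
grip_width: 0.0657
```

Call:
jog_arm(
  rows=[
    [0,0,0,-0.001,0,0,0],
    [0,0,0,0,0,0,0],
    [0,0,0,0,0,0,0],
    [0,0,0,0,0,0,0],
    [0,0,0,-0.015,0,0,0],
    [0,0,0,-0.03,0,0,0],
    [0,0,0,-0.035,0,0,0],
    [0,0,0,-0.035,0,0,0],
    [0,0,0,-0.025,0,0,-7],
    [0,0,0,-0.01,0,0,-7],
    [0,0,0,0,0,0,-7],
    [0,0,0,0,0,0,-7],
  ],
)

```text
time_s: 24.17
tool_pos: [0.4817, 0.3336, 0.3755]
tool_rot: [-179.9, -0.0, -64.7]
force: [-0.7, -0.3, -0.7]
grip_width: 0.087
```

Call:
jog_arm(
  rows=[
    [0,0,0,0,0,0,-7],
    [0,0,0,0,0,0,-7],
    [0,0,0,0,0,0,-7],
    [0,0,0,0,0,0,-7],
    [0,0,0,0,0,0,-7],
    [0,0,0,0,0,0,-7],
    [0,0,0,0,0,0,-7],
    [0,0,0,0,0,0,-7],
    [0,0,0,0,0,0,-7],
    [0,0,0,0,0,0,-1],
    [0,0,0,0,0,0,0],
    [0,0,0,0,0,0,0],
  ],
)

```text
time_s: 25.17
tool_pos: [0.4816, 0.3332, 0.3741]
tool_rot: [180.0, 0.0, -1.2]
force: [0.1, 0.5, -0.3]
grip_width: 0.0866
```

Run:
```python
from h import *
go(.5258,-.11,.224)
```

```text
at [0.4816 0.3332 0.3741] [ 1.80e+02  1.00e-02 -1.19e+00] tool shift [0.0534 0.4422 0.1501] F [ 0.1  0.5 -0.3] w 0.0866
```

Call:
jog_arm(
  rows=[
    [0,0.002,0.015,0,0,0,0],
    [0,0.003,0.025,0,0,0,0],
    [0,0.0043,0.036,0,0,0,0],
    [0,0.0043,0.036,0,0,0,0],
    [0,0.0043,0.036,0,0,0,0],
    [0,0.0043,0.036,0,0,0,0],
    [0,0.0043,0.036,0,0,0,0],
    [0,0.0043,0.036,0,0,0,0],
    [0,0.0043,0.036,0,0,0,0],
    [0,0.0043,0.036,0,0,0,0],
    [0,0.0043,0.036,0,0,0,0],
    [0,0.0043,0.036,0,0,0,0],
  ],
)

```text
time_s: 26.17
tool_pos: [0.5223, -0.0692, 0.3746]
tool_rot: [180.0, -0.0, -1.2]
force: [0.6, 0.5, -0.8]
grip_width: 0.0869
```

Call:
jog_arm(
  rows=[
    [0,0.003,0.025,0,0,0,0],
    [0,0.0015,0.012,0,0,0,0],
    [0,0.001,0.005,0,0,0,0],
    [0,0,0,0,0,0,0],
    [0,0,0,0,0,0,0],
    [0,0,0,0,0,0,0],
    [0,0,0,0,0,0,0],
  ],
)

```text
time_s: 26.75
tool_pos: [0.5274, -0.1075, 0.3744]
tool_rot: [-180.0, -0.0, -0.8]
force: [-0.7, -0.3, 0.2]
grip_width: 0.087
```

Run:
```python
from h import *
p=cams.camera_params('wrist'); im,d=cams.read_camera('wrist'); save('w5',im)
W=world('w',d,p)
for n,(x,y),z in [('tea',(.526,-.11),.085),('cup',(.631,-.221),.063)]:
    m=(d>.1)&(abs(W[...,2]-z)<.008)&(np.hypot(W[...,0]-x,W[...,1]-y)<.06); P=(W[m][:,:2]*1000).astype(np.float32)
    if len(P): print(n,cv2.minEnclosingCircle(P),cv2.minAreaRect(P),np.median(W[m][:,2]).round(4),len(P))
it,dt=cams.read_camera('top'); save('top2',it[130:330,100:560].repeat(1,0))
Wt=world('t',dt,cams.camera_params('top'))
for n,(x,y),z in [('tall',(.581,.224),.114),('jar',(.4716,.126),.099),('short',(.4825,.3336),.08),('tea',(.526,-.11),.085),('rice',(.577,.122),.114),('milk',(.574,.327),.113)]:
    m=(abs(Wt[...,2]-z)<.008)&(np.hypot(Wt[...,0]-x,Wt[...,1]-y)<.05); P=(Wt[m][:,:2]*1000).astype(np.float32)
    print(n,cv2.minEnclosingCircle(P),cv2.minAreaRect(P),len(P))
go(.5258,-.11,.237)
cv2.imwrite('pics/comb.png',cv2.resize(np.vstack([im[:,:,::-1],it[:,:,::-1]]),(560,840))[:, :] if 0 else np.hstack([cv2.resize(im,(400,300)),cv2.resize(it,(400,300))])[:,:,::-1])
```

```text
tea ((525.82177734375, -112.0718765258789), 39.55779266357422) ((525.738525390625, -112.31022644042969), (66.57532501220703, 46.03644943237305), 88.68496704101562) 0.0848 5349
cup ((620.9786987304688, -241.23178100585938), 24.15176010131836) ((619.0367431640625, -242.369873046875), (23.648910522460938, 44.53179931640625), 27.9901180267334) 0.0635 768
tall ((580.4545288085938, 222.70191955566406), 33.49867248535156) ((579.938720703125, 222.56509399414062), (64.72917175292969, 65.20311737060547), 89.797607421875) 1176
jar ((471.94305419921875, 126.95991516113281), 32.0285758972168) ((471.6976623535156, 126.71537780761719), (62.38174057006836, 62.83468246459961), 52.08390808105469) 1097
short ((481.8935852050781, 333.1399230957031), 33.47843933105469) ((481.5438232421875, 332.338134765625), (64.7860107421875, 64.72677612304688), 10.5673189163208) 1145
tea ((526.1572265625, -84.76007843017578), 23.3751220703125) ((526.221923828125, -90.75460052490234), (45.30371856689453, 26.67702865600586), 0.35093292593955994) 222
rice ((576.4569702148438, 121.22689819335938), 41.815006256103516) ((577.3233642578125, 122.35047912597656), (77.12217712402344, 40.866458892822266), 84.62551879882812) 1076
milk ((584.0662231445312, 326.7648010253906), 33.93134307861328) ((584.50927734375, 326.72332763671875), (67.85279846191406, 5.925875186920166), 84.55374145507812) 121
at [ 0.5273 -0.1083  0.3743] [ 1.8e+02 -1.0e-02 -9.0e-01] tool shift [-0.0015  0.0017  0.1373] F [-0.3 -0.2  0.7] w 0.087
```

View pics/comb.png

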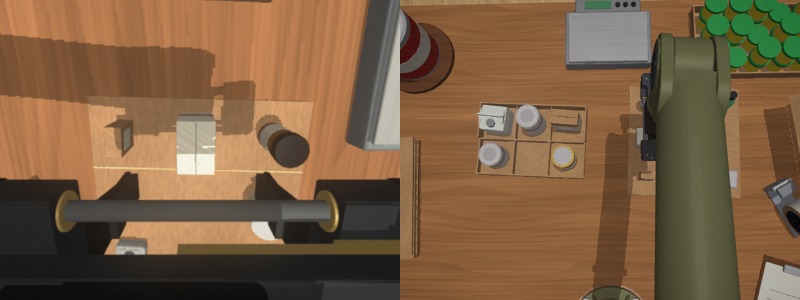

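Call:
jog_arm(
  rows=[
    [0,-0.001,0.0025,0.02,0,0,0.3],
    [0,0,0,0.03,0,0,0],
    [0,0,0,0.03,0,0,0],
    [0,0,0,0.025,0,0,0],
    [0,0,0,0.017,0,0,0],
    [0,0,0,0.01,0,0,0],
    [0,0,0,0.005,0,0,0],
    [0,0,0,0,0,0,0],
    [0,0,0,0,0,0,0],
  ],
)

```text
time_s: 27.6
tool_pos: [0.5267, -0.112, 0.2381]
tool_rot: [180.0, -0.1, -1.3]
force: [0.7, 0.7, -0.3]
grip_width: 0.0869
```

Call:
jog_arm(
  rows=[
    [1,0,0,0,0,0,0],
    [1,0,0,0,0,0,0],
    [1,0,0,0,0,0,0],
    [1,0,0,0,0,0,0],
    [1,0,0,0,0,0,0],
    [1,0,0,0,0,0,0],
    [1,0,0,0,0,0,0],
  ],
  grip_force=12,
)

```text
time_s: 28.18
tool_pos: [0.5262, -0.1121, 0.2373]
tool_rot: [180.0, -0.0, -1.3]
force: [-0.1, -0.3, -0.6]
grip_width: 0.0483
```

Call:
jog_arm(
  rows=[
    [1,0,0,-0.01,0,0,0],
    [1,0,0,-0.025,0,0,0],
    [1,0,0,-0.03,0,0,0],
    [1,0,0,-0.03,0,0,0],
    [1,0,0,-0.025,0,0,0],
    [1,0,0,-0.015,0,0,0],
    [1,0,0,-0.005,0,0,0],
    [1,0,0,0,0,0,0],
  ],
)

```text
time_s: 28.85
tool_pos: [0.5265, -0.1119, 0.3789]
tool_rot: [179.9, -0.2, -1.3]
force: [0.6, 0.1, -1.2]
grip_width: 0.046
```

Run:
```python
from h import *
go(.4771,.2297,.236)
```

```text
at [ 0.5265 -0.1119  0.3789] [ 1.7993e+02 -1.5000e-01 -1.3100e+00] tool shift [-0.0576 -0.3406  0.1423] F [ 0.6  0.1 -1.2] w 0.046
```

Call:
jog_arm(
  rows=[
    [1,-0.003,-0.015,0,0,0,0],
    [1,-0.004,-0.025,0,0,0,0],
    [1,-0.006,-0.034,0,0,0,0],
    [1,-0.006,-0.034,0,0,0,0],
    [1,-0.006,-0.034,0,0,0,0],
    [1,-0.006,-0.034,0,0,0,0],
    [1,-0.006,-0.034,0,0,0,0],
    [1,-0.006,-0.034,0,0,0,0],
    [1,-0.006,-0.034,0,0,0,0],
    [1,-0.006,-0.034,0,0,0,0],
    [1,-0.002,-0.018,0,0,0,0.8],
    [1,-0.0005,-0.0075,0,0,0,0.8],
  ],
)

```text
time_s: 29.85
tool_pos: [0.4735, 0.2315, 0.3757]
tool_rot: [-179.9, 0.2, -2.5]
force: [-0.1, 0.1, -1.2]
grip_width: 0.0461
```

Call:
jog_arm(
  rows=[
    [1,0,-0.003,0,0,0,0],
    [1,0,0,0,0,0,0],
    [1,0,0,0,0,0,0],
    [1,0,0,0,0,0,0],
    [1,0,0,0,0,0,0],
  ],
)

```text
time_s: 30.27
tool_pos: [0.4769, 0.2285, 0.3769]
tool_rot: [180.0, 0.0, -3.0]
force: [-0.3, 0.1, -1.0]
grip_width: 0.0458
```

Run:
```python
from h import *
go(.4771,.2297,.237)
im,d=cams.read_camera('wrist'); save('w6',im)
```

```text
at [0.4769 0.2285 0.3769] [ 1.7996e+02  3.0000e-02 -3.0100e+00] tool shift [ 0.0002 -0.0013  0.1399] F [-0.3  0.1 -1. ] w 0.0458
```

View pics/w6.png

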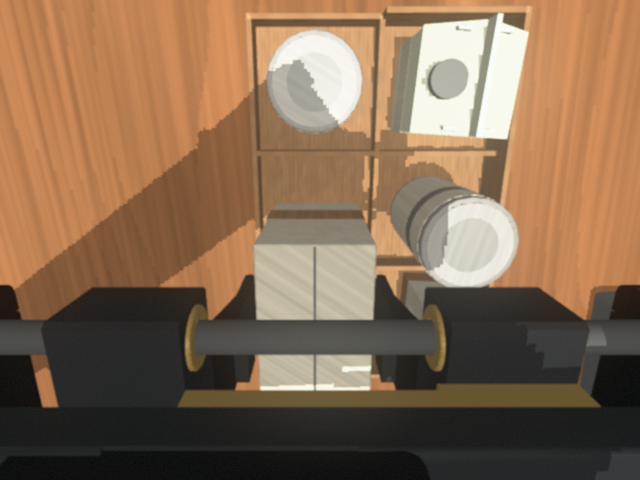

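The tea box hangs upright in the jaws at px (315,310), square with the tray. The tall can at (465,235) stays clear of the fingers. Lowering.

Call:
jog_arm(
  rows=[
    [1,0,-0.0005,0.02,0,0,0],
    [1,0,0,0.03,0,0,0],
    [1,0,0,0.03,0,0,0],
    [1,0,0,0.025,0,0,0],
    [1,0,0,0.015,0,0,0],
    [1,0,0,0.008,0,0,0],
    [1,0,0,0.005,0,0,0],
    [1,0,0,0.003,0,0,0],
    [1,0,0,0,0,0,0],
    [1,0,0,0,0,0,0],
  ],
)

```text
time_s: 31.15
tool_pos: [0.4772, 0.2303, 0.2422]
tool_rot: [-180.0, -0.1, -2.9]
force: [0.2, 0.5, -1.0]
grip_width: 0.0457
```

Call:
jog_arm(
  rows=[
    [1,0,0,0.0015,0,0,0],
    [1,0,0,0.0015,0,0,0],
    [1,0,0,0.0015,0,0,0],
    [1,0,0,0.0005,0,0,0],
    [1,0,0,0,0,0,0],
    [1,0,0,0,0,0,0],
  ],
)

```text
time_s: 31.65
tool_pos: [0.4773, 0.2302, 0.2371]
tool_rot: [180.0, -0.1, -2.9]
force: [0.4, -1.3, 6.1]
grip_width: 0.0455
```

Call:
jog_arm(
  rows=[
    [1,0,0,-0.0007,0,0,0],
    [0.2,0,0,0,0,0,0],
    [0.2,0,0,0,0,0,0],
    [0.2,0,0,0,0,0,0],
    [0.2,0,0,0,0,0,0],
    [0.2,0,0,-0.015,0,0,0],
    [0.2,0,0,-0.03,0,0,0],
    [0.2,0,0,-0.035,0,0,0],
    [0.2,0,0,-0.035,0,0,0],
    [0.2,0,0,-0.015,0,0,0],
    [0,0,0,-0.005,0,0,0],
    [0,0,0,0,0,0,0],
  ],
)

```text
time_s: 32.65
tool_pos: [0.4769, 0.2303, 0.3729]
tool_rot: [-180.0, -0.1, -2.9]
force: [0.4, 0.1, -1.1]
grip_width: 0.0766
```

Run:
```python
from h import *
it,d=cams.read_camera('top')
Wt=world('t',d,cams.camera_params('top'))
for n,(x,y),z in [('tall',(.581,.224),.114),('jar',(.4716,.126),.099),('short',(.4825,.3336),.08),('tea',(.477,.23),.084),('cup',(.631,-.221),.063)]:
    m=(abs(Wt[...,2]-z)<.008)&(np.hypot(Wt[...,0]-x,Wt[...,1]-y)<.05); P=(Wt[m][:,:2]*1000).astype(np.float32)
    print(n,cv2.minEnclosingCircle(P),cv2.minAreaRect(P),len(P))
    if n=='cup': 
        c=np.median(P,0); r=np.hypot(*(P-[631,-222]).T); print(P[r>33].round(0)[:40])
go(.631,-.222)
cv2.imwrite('pics/top3.png',np.hstack([cv2.resize(it[150:300,110:310],(400,300),interpolation=2),cv2.resize(it[125:215,400:520],(400,300),interpolation=2)])[:,:,::-1])
```

```text
tall ((579.950439453125, 222.03762817382812), 33.09339904785156) ((579.1004028320312, 213.35491943359375), (47.18324279785156, 66.13646697998047), 84.34713745117188) 796
jar ((471.8769226074219, 126.73321533203125), 31.973257064819336) ((472.00164794921875, 126.8018798828125), (63.1676025390625, 62.06650924682617), 88.49597930908203) 1094
short ((0.0, 0.0), 0.0) ((0.0, 0.0), (0.0, 0.0), 0.0) 0
tea ((477.7687072753906, 231.42575073242188), 38.922691345214844) ((477.13580322265625, 231.32884216308594), (66.96360778808594, 46.410606384277344), 88.22296142578125) 868
cup ((630.4810791015625, -220.64259338378906), 35.16641616821289) ((632.3192138671875, -223.97731018066406), (62.4158935546875, 61.728904724121094), 63.692352294921875) 978
[[ 664. -227.]
 [ 658. -242.]
 [ 652. -249.]
 [ 650. -249.]
 [ 642. -253.]
 [ 635. -255.]
 [ 633. -255.]
 [ 632. -256.]
 [ 630. -255.]
 [ 629. -256.]
 [ 627. -187.]
 [ 626. -186.]
 [ 625. -187.]
 [ 622. -187.]
 [ 623. -189.]
 [ 621. -187.]
 [ 621. -189.]
 [ 621. -190.]
 [ 620. -187.]
 [ 620. -189.]
 [ 619. -190.]
 [ 618. -189.]
 [ 618. -191.]
 [ 616. -189.]
 [ 617. -191.]
 [ 615. -192.]
 [ 614. -191.]
 [ 614. -192.]]
at [0.4766 0.2299 0.3714] [ 1.7996e+02  1.0000e-02 -2.9300e+00] tool shift [1.773e-01 4.434e-01 2.000e-04] F [ 0.1 -0.5 -0.7] w 0.08
```

View pics/top3.png

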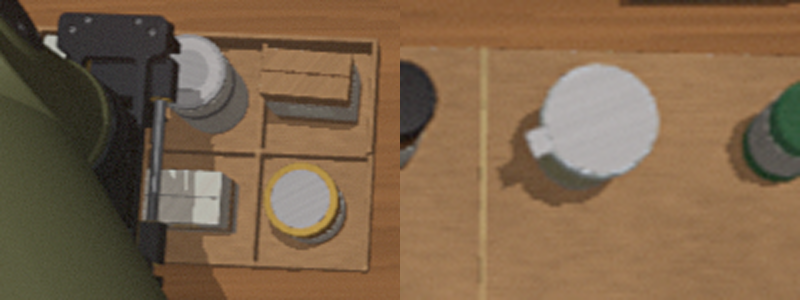

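Left crop: tall can, rice, tea and jar all upright in their compartments. Right crop: the cup is at (600,120) in the crop, with its tab to +y/−x. Jaws along x (the present yaw) clear the tab.

Call:
jog_arm(
  rows=[
    [0,0.005,0.012,0,0,0,0],
    [0,0.009,0.022,0,0,0,0],
    [0,0.0136,0.034,0,0,0,0],
    [0,0.0136,0.034,0,0,0,0],
    [0,0.0136,0.034,0,0,0,0],
    [0,0.0136,0.034,0,0,0,0],
    [0,0.0136,0.034,0,0,0,0],
    [0,0.0136,0.034,0,0,0,0],
    [0,0.0136,0.034,0,0,0,0],
    [0,0.0136,0.034,0,0,0,0],
    [0,0.0136,0.034,0,0,0,0],
    [0,0.0136,0.034,0,0,0,0],
  ],
)

```text
time_s: 33.7
tool_pos: [0.6072, -0.1528, 0.3689]
tool_rot: [-180.0, 0.2, -2.9]
force: [0.9, 0.6, 0.5]
grip_width: 0.0871
```

Call:
jog_arm(
  rows=[
    [0,0.0136,0.034,0,0,0,0],
    [0,0.009,0.022,0,0,0,0],
    [0,0.0045,0.011,0,0,0,0],
    [0,0.0015,0.0045,0,0,0,0],
    [0,0,0,0,0,0,0],
    [0,0,0,0,0,0,0],
    [0,0,0,0,0,0,0],
    [0,0,0,0,0,0,0],
  ],
)

```text
time_s: 34.37
tool_pos: [0.6325, -0.2216, 0.3724]
tool_rot: [-180.0, -0.0, -2.7]
force: [-0.6, 0.3, -0.5]
grip_width: 0.0867
```

Run:
```python
from h import *
p=cams.camera_params('wrist'); im,d=cams.read_camera('wrist'); save('w7',im)
W=world('w',d,p)
m=(d>.1)&(abs(W[...,2]-.063)<.006)&(np.hypot(W[...,0]-.632,W[...,1]+.224)<.06); P=(W[m][:,:2]*1000).astype(np.float32)
print(cv2.minEnclosingCircle(P),cv2.minAreaRect(P),len(P)); print(P.min(0),P.max(0))
# tray while clear of the arm
it,d=cams.read_camera('top'); save('top4',it)
Wt=world('t',d,cams.camera_params('top'))
for n,(x,y),z in [('tall',(.581,.224),.114),('jar',(.4716,.126),.099),('short',(.4825,.3336),.08),('tea',(.477,.23),.084)]:
    m=(abs(Wt[...,2]-z)<.008)&(np.hypot(Wt[...,0]-x,Wt[...,1]-y)<.05); P=(Wt[m][:,:2]*1000).astype(np.float32)
    print(n,cv2.minEnclosingCircle(P),cv2.minAreaRect(P),len(P))
t,e,n=fit_tray(Wt,d,(.529,.227)); print(t,np.degrees(t[2]),e,n)
go(.632,-.224,.2235)
```

```text
((631.1870727539062, -222.44744873046875), 35.598411560058594) ((630.7067260742188, -225.94850158691406), (61.63404846191406, 64.91909790039062), 60.256290435791016) 4803
[ 601.3787  -257.59167] [ 662.7368  -187.34535]
tall ((580.2100830078125, 222.99008178710938), 33.69900131225586) ((579.9805297851562, 222.4040985107422), (65.6949691772461, 64.45549011230469), 0.23962777853012085) 1180
jar ((471.7908935546875, 126.71765899658203), 31.95237159729004) ((471.93243408203125, 126.71321105957031), (63.22536849975586, 62.09738540649414), 89.36962127685547) 1097
short ((481.5067138671875, 332.99615478515625), 33.28705596923828) ((481.8197937011719, 333.3570556640625), (64.54359436035156, 65.3592300415039), 21.538597106933594) 1129
tea ((477.3408203125, 231.45404052734375), 39.97880172729492) ((477.38592529296875, 231.87411499023438), (66.95999908447266, 46.380130767822266), 86.89152526855469) 1029
[ 0.52906279  0.22867155 -0.05286335] -3.0288467754715285 0.0013290737305844402 2208
at [ 0.6325 -0.2224  0.3724] [ 1.7998e+02 -3.0000e-02 -2.8000e+00] tool shift [-0.0005  0.0015  0.1489] F [-0.2 -1.  -0.4] w 0.0871
```

View pics/w7.png

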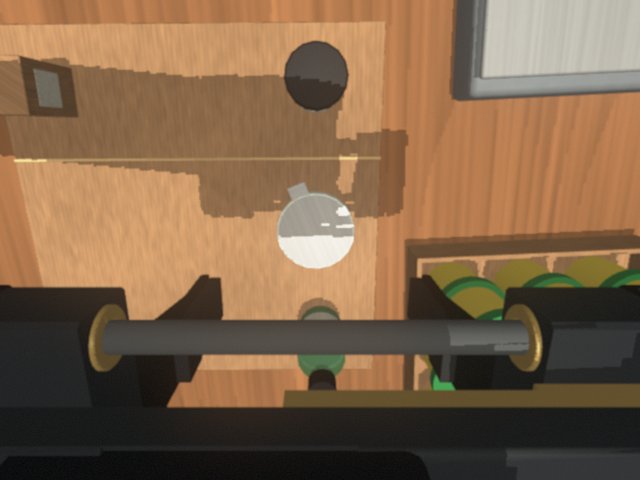

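The cup is at px (316,230) with its tab at (298,190). The crate of green jars at right, (410,250) onward, may come close to the gripper body, so I'm checking that from depth.

Run:
```python
from h import *
d=np.load('top1.npy'); W=world('t',d,cams.camera_params('top'))
for y0 in (-.19,-.21,-.23,-.25,-.27):
  m=(d>0)&(abs(W[...,1]-y0)<.01)&(W[...,0]>.675)&(W[...,0]<.8); P=W[m]
  print(y0,[(x,round(float(P[abs(P[:,0]-x)<.006][:,2].max()),3)) for x in np.arange(.68,.78,.01).round(2) if (abs(P[:,0]-x)<.006).any()])
```

```text
-0.19 [(np.float64(0.68), 0.009), (np.float64(0.69), 0.008), (np.float64(0.7), 0.005), (np.float64(0.71), 0.005), (np.float64(0.72), 0.003), (np.float64(0.73), 0.004), (np.float64(0.74), 0.004), (np.float64(0.75), 0.004), (np.float64(0.76), 0.003), (np.float64(0.77), 0.003)]
-0.21 [(np.float64(0.68), 0.009), (np.float64(0.69), 0.009), (np.float64(0.7), 0.005), (np.float64(0.71), 0.003), (np.float64(0.72), 0.004), (np.float64(0.73), 0.005), (np.float64(0.74), 0.003), (np.float64(0.75), 0.003), (np.float64(0.76), 0.003), (np.float64(0.77), 0.003)]
-0.23 [(np.float64(0.68), 0.007), (np.float64(0.69), 0.008), (np.float64(0.7), 0.002), (np.float64(0.71), 0.003), (np.float64(0.72), 0.003), (np.float64(0.73), 0.004), (np.float64(0.74), 0.003), (np.float64(0.75), 0.004), (np.float64(0.76), 0.004), (np.float64(0.77), 0.004)]
-0.25 [(np.float64(0.68), 0.008), (np.float64(0.69), 0.008), (np.float64(0.7), 0.004), (np.float64(0.71), 0.004), (np.float64(0.72), 0.043), (np.float64(0.73), 0.043), (np.float64(0.74), 0.042), (np.float64(0.75), 0.041), (np.float64(0.76), 0.044), (np.float64(0.77), 0.04)]
-0.27 [(np.float64(0.68), 0.008), (np.float64(0.69), 0.007), (np.float64(0.7), 0.005), (np.float64(0.71), 0.004), (np.float64(0.72), 0.043), (np.float64(0.73), 0.042), (np.float64(0.74), 0.124), (np.float64(0.75), 0.124), (np.float64(0.76), 0.125), (np.float64(0.77), 0.124)]
```

Call:
jog_arm(
  rows=[
    [0,-0.0005,0.0015,0.01,0,0,-5],
    [0,0,0,0.03,0,0,-5],
    [0,0,0,0.03,0,0,0],
    [0,0,0,0.03,0,0,0],
    [0,0,0,0.02,0,0,0],
    [0,0,0,0.015,0,0,0],
    [0,0,0,0.008,0,0,0],
    [0,0,0,0.004,0,0,0],
    [0,0,0,0,0,0,0],
    [0,0,0,0,0,0,0],
  ],
)

```text
time_s: 35.3
tool_pos: [0.6325, -0.2253, 0.2263]
tool_rot: [179.9, -0.1, 7.1]
force: [-0.2, -0.0, 0.4]
grip_width: 0.0873
```

Run:
```python
from h import *
im,d=cams.read_camera('wrist'); save('w8',im); go(.632,-.225,.2235)
```

```text
at [ 0.6326 -0.2254  0.2266] [ 1.7993e+02 -1.3000e-01  7.0900e+00] tool shift [-0.0006 -0.0004  0.0031] F [ 0.3  0.2 -1.1] w 0.087
```

View pics/w8.png

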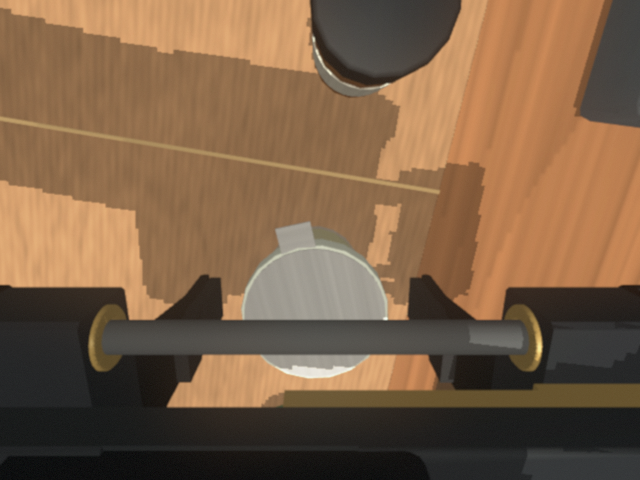

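The cup is centred between the jaws at px (315,310), with the tab at (295,235) clear of the pads.

Call:
jog_arm(
  rows=[
    [0,0,0,0.0015,0,0,0],
    [0,0,0,0.0015,0,0,0],
    [1,0,0,0,0,0,0],
    [1,0,0,0,0,0,0],
    [1,0,0,0,0,0,0],
    [1,0,0,0,0,0,0],
    [1,0,0,0,0,0,0],
    [1,0,0,0,0,0,0],
    [1,0,0,0,0,0,0],
  ],
  grip_force=12,
)

```text
time_s: 36.1
tool_pos: [0.632, -0.2253, 0.222]
tool_rot: [180.0, -0.0, 7.1]
force: [0.3, -0.3, 0.2]
grip_width: 0.0615
```

Call:
jog_arm(
  rows=[
    [1,0,0,-0.01,0,0,0],
    [1,0,0,-0.025,0,0,0],
    [1,0,0,-0.03,0,0,0],
    [1,0,0,-0.035,0,0,0],
    [1,0,0,-0.035,0,0,0],
    [1,0,0,-0.035,0,0,0],
    [1,0,0,-0.02,0,0,0],
    [1,0,0,-0.01,0,0,0],
    [1,0,0,0,0,0,0],
  ],
)

```text
time_s: 36.85
tool_pos: [0.6322, -0.2251, 0.4251]
tool_rot: [179.9, -0.2, 7.1]
force: [1.1, -0.3, -0.9]
grip_width: 0.0615
```

Run:
```python
from h import *
go(.4820,.3333,.299)
```

```text
at [ 0.6322 -0.2251  0.4251] [179.87  -0.23   7.09] tool shift [-0.0807 -0.5729  0.1244] F [ 1.1 -0.3 -0.9] w 0.0615
```

Call:
jog_arm(
  rows=[
    [1,-0.002,-0.012,0,0,0,0],
    [1,-0.003,-0.022,0,0,0,0],
    [1,-0.005,-0.035,0,0,0,0],
    [1,-0.005,-0.035,0,0,0,0],
    [1,-0.005,-0.035,0,0,0,0],
    [1,-0.005,-0.035,0,0,0,0],
    [1,-0.005,-0.035,0,0,0,0],
    [1,-0.005,-0.035,0,0,0,0],
    [1,-0.005,-0.035,0,0,0,0],
    [1,-0.005,-0.035,0,0,0,0],
    [1,-0.005,-0.035,0,0,0,0],
    [1,-0.005,-0.035,0,0,0,0],
  ],
)

```text
time_s: 37.85
tool_pos: [0.5278, 0.1507, 0.4193]
tool_rot: [180.0, 0.3, 7.1]
force: [0.4, 0.1, -2.1]
grip_width: 0.0616
```

Call:
jog_arm(
  rows=[
    [1,-0.005,-0.035,0,0,0,0],
    [1,-0.005,-0.035,0,0,0,0],
    [1,-0.005,-0.035,0,0,0,0],
    [1,-0.005,-0.035,0,0,0,0],
    [1,-0.003,-0.025,0,0,0,0],
    [1,-0.002,-0.014,0,0,0,0],
    [1,-0.001,-0.007,0,0,0,0],
    [1,0,-0.003,0,0,0,0],
    [1,0,0,0,0,0,0],
    [1,0,0,0,0,0,0],
    [1,0,0,0,0,0,0],
    [1,0,0,0,0,0,0],
  ],
)

```text
time_s: 38.85
tool_pos: [0.4815, 0.332, 0.4217]
tool_rot: [180.0, 0.0, 7.0]
force: [0.4, -0.4, -0.4]
grip_width: 0.0614
```

Run:
```python
from h import *
go(.4820,.3333,.297)
```

```text
at [0.4815 0.332  0.4217] [179.95   0.     6.95] tool shift [ 0.0006 -0.0014  0.1247] F [ 0.4 -0.4 -0.4] w 0.0614
```

Call:
jog_arm(
  rows=[
    [1,0.0005,-0.0008,0.02,0,0,0],
    [1,0,0,0.03,0,0,0],
    [1,0,0,0.025,0,0,0],
    [1,0,0,0.018,0,0,0],
    [1,0,0,0.012,0,0,0],
    [1,0,0,0.007,0,0,0],
    [1,0,0,0.004,0,0,0],
    [1,0,0,0.001,0,0,0],
    [1,0,0,0,0,0,0],
    [1,0,0,0,0,0,0],
    [1,0,0,0,0,0,0],
  ],
)

```text
time_s: 39.77
tool_pos: [0.4815, 0.3345, 0.3059]
tool_rot: [-180.0, -0.1, 7.1]
force: [-0.9, 0.4, -1.7]
grip_width: 0.0614
```

Run:
```python
from h import *
im,d=cams.read_camera('wrist'); save('w9',im); go(.4820,.3333,.297)
```

```text
at [0.4814 0.3344 0.3058] [-1.7998e+02 -8.0000e-02  7.0900e+00] tool shift [0.0005 0.0012 0.0088] F [ 0.4  0.3 -1.5] w 0.0611
```

View pics/w9.png

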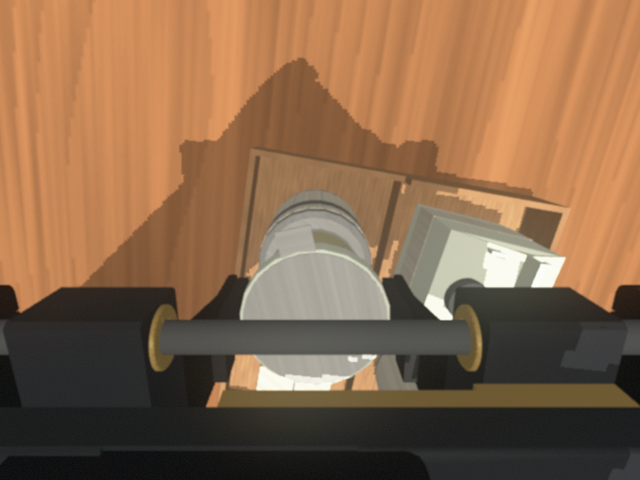

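The cup hangs straight above the short can (can edge at px (318,200), lid centre at (315,315)). Lowering the last 9 mm slowly.

Call:
jog_arm(
  rows=[
    [1,0.0005,0.0012,0.002,0,0,0],
    [1,0,0,0.002,0,0,0],
    [1,0,0,0.0015,0,0,0],
    [1,0,0,0.001,0,0,0],
    [1,0,0,0.001,0,0,0],
    [1,0,0,0,0,0,0],
    [1,0,0,0,0,0,0],
  ],
)

```text
time_s: 40.4
tool_pos: [0.4818, 0.333, 0.2973]
tool_rot: [180.0, 0.0, 7.1]
force: [-0.2, 0.5, -0.7]
grip_width: 0.0611
```

Call:
jog_arm(
  rows=[
    [1,0,0,0.0005,0,0,0],
    [1,0,0,0.0005,0,0,0],
    [1,0,0,0,0,0,0],
  ],
)

```text
time_s: 40.65
tool_pos: [0.4818, 0.3332, 0.2969]
tool_rot: [180.0, -0.0, 7.1]
force: [-1.7, -1.3, 2.9]
grip_width: 0.0614
```

Call:
jog_arm(
  rows=[
    [1,0,0,-0.0004,0,0,0],
    [0.15,0,0,0,0,0,0],
    [0.15,0,0,0,0,0,0],
    [0.15,0,0,0,0,0,0],
    [0.15,0,0,0,0,0,0],
    [0.15,0,0,-0.008,0,0,0],
    [0.15,0,0,-0.02,0,0,0],
    [0.15,0,0,-0.03,0,0,0],
    [0.15,0,0,-0.03,0,0,0],
    [0.15,0,0,-0.02,0,0,0],
    [0.15,0,0,-0.01,0,0,0],
    [0.15,0,0,0,0,0,0],
  ],
)

```text
time_s: 41.65
tool_pos: [0.4821, 0.3337, 0.4176]
tool_rot: [-179.9, -0.2, 7.1]
force: [-0.7, 0.9, -0.2]
grip_width: 0.0736
```

Call:
jog_arm(
  rows=[
    [0,0,0.012,0,0,0,0],
    [0,0,0.025,0,0,0,0],
    [0,0,0.035,0,0,0,0],
    [0,0,0.035,0,0,0,0],
    [0,0,0.035,0,0,0,0],
    [0,0,0.035,0,0,0,0],
    [0,0,0.035,0,0,0,0],
    [0,0,0.035,0,0,0,0],
    [0,0,0.035,0,0,0,0],
    [0,0,0.025,0,0,0,0],
    [0,0,0.012,0,0,0,0],
    [0,0,0,0,0,0,0],
  ],
)

```text
time_s: 42.65
tool_pos: [0.5212, 0.0129, 0.4133]
tool_rot: [180.0, 0.1, 6.8]
force: [0.4, 0.8, -1.2]
grip_width: 0.0867
```

Call:
jog_arm(
  rows=[
    [0,0,0,0,0,0,0],
    [0,0,0,0,0,0,0],
    [0,0,0,0,0,0,0],
    [0,0,0,0,0,0,0],
  ],
)

```text
time_s: 42.98
tool_pos: [0.521, 0.0185, 0.4148]
tool_rot: [-180.0, -0.0, 7.3]
force: [-0.7, 0.8, -0.4]
grip_width: 0.0869
```

Run:
```python
from h import *
it,d=cams.read_camera('top'); im,_=cams.read_camera('scene')
Wt=world('t',d,cams.camera_params('top'))
t=np.array([.529,.227]);a=np.radians(-3); M=np.array([[np.cos(a),-np.sin(a)],[np.sin(a),np.cos(a)]])
for n,(x,y),z in [('tall',(.581,.224),.114),('jar',(.4716,.126),.099),('cup',(.4825,.3336),.138),('short',(.4825,.3336),.08),('tea',(.477,.23),.084),('rice',(.577,.122),.114),('milk',(.584,.327),.114)]:
    m=(abs(Wt[...,2]-z)<.008)&(np.hypot(Wt[...,0]-x,Wt[...,1]-y)<.05); P=(Wt[m][:,:2]*1000).astype(np.float32)
    c,s,ang=cv2.minAreaRect(P); print(n,'tray frame',(M.T@(np.array(c)/1000-t)*1000).round(1),np.round(s),round(ang,1),'z',np.median(Wt[m][:,2]).round(4))
cv2.imwrite('pics/end.png',np.hstack([cv2.resize(it[140:310,90:317],(400,300),interpolation=2),cv2.resize(im[190:370,320:560],(400,300),interpolation=2)])[:,:,::-1])
go(.5,0)
```

```text
tall tray frame [51.3 -1.9] [65. 65.] 58.0 z 0.1142
jar tray frame [-52.7 -96. ] [63. 50.] 6.4 z 0.0992
cup tray frame [-54.5 104.5] [61. 66.] 57.4 z 0.1384
short tray frame [-56.8  91.2] [40. 65.] 67.5 z 0.0797
tea tray frame [-52.    2.2] [67. 46.] 87.1 z 0.0838
rice tray frame [ 54.2 -85.9] [44. 41.] 84.6 z 0.1139
milk tray frame [ 50.8 102.7] [69.  4.] 83.3 z 0.1143
at [0.5211 0.0178 0.4149] [ 1.80e+02 -1.00e-02  7.22e+00] tool shift [-0.0232  0.015  -0.    ] F [-0.1 -0.2  0.4] w 0.0871
```

View pics/end.png

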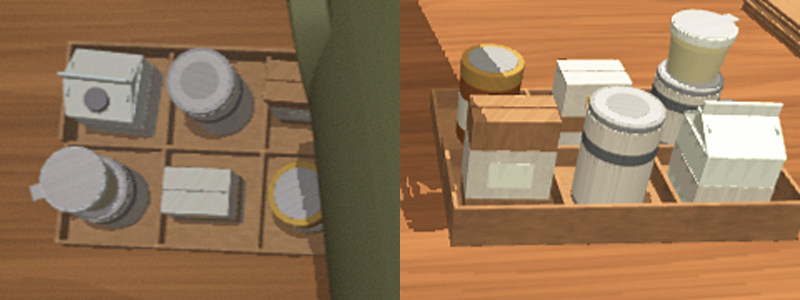

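The final view shows all six compartments filled with everything upright, and the cup sits on the short can. The arm hides part of the jar and rice box, but both were measured unobstructed before. Handing in.

```bash
python3 -c "
from cell import env; print(env.sign_off())"
```

```text
the job is handed in; nothing more can be done
None
```

The tray is packed and handed in at about 43 s. I placed the tall can, jar, short can and tea box in that order, then set the fruit cup on the short can.

- **Position:** In my last top-camera checks, each packed item measured about 2 mm or less from its compartment centre. The cup was 1–3 mm off the short can's centre. The tea box was square with the tray within about 0.3°.
- **Left in place:** The rice box and milk carton had not moved, and everything stood upright with the gripper clear.
- **Not fully confirmed:** In the last picture the arm partly hid the jar and rice box, and the cup hid part of the short can. Those three rest on the earlier unobstructed views and on the last scene picture, which shows them upright.
- **Disagreements:** One earlier reading of the tea box's yaw was 1.2° off, taken with the arm close by. Two later clear views did not repeat it. The top and wrist cameras differed by 1–2 mm in y.

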